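Load a control board into the function tester's edge clip and zero the drag pointer

TASK

Set up the tester for its next run: take the green control board with the yellow front panel out of the tray, lay it flat on the tester's runner in front of the clip and let go of it; then take it again by its yellow front panel and push it along the runner until its contact edge is fully home in the sprung clip. Also turn the meter's reset knob back to its zero stop, so that the red drag pointer reads zero. Leave the other board and the things lying about where they are.

Things in the scene. Friction and masses are not known exactly. Their poses are not given: they have to be found in the camera images.
- board: The board to load: green circuit board 160 (x) x 60 (y) x 4 mm with a yellow front panel across its -x end. Origin: centre of the green board's underside; z up; +x points to the leading edge, which carries brass contact strips. About 0.26 kg; it balances 9 mm behind the origin (x = -9 mm), and is best lifted there by its long sides, 60 mm apart.
- board_edge (a point): Middle of the green board's leading (contact) edge, at its underside: x = +80 mm on the board; axes as board. On the board stand a black and copper transformer (board x = -17 to 11 mm, 36 mm wide, top 28 mm above the underside) and a blue relay (x = 14 to 30 mm, 42 mm wide, top 20 mm); the rest of its top is clear apart from flat chips up to 2 mm.
- board_panel (a point): Middle of the board's yellow front panel, 10 mm thick (board x = -90 to -80 mm), 84 mm wide, upright, from 1 to 48 mm above the board's underside. This point: board x = -85 mm, 29 mm above the underside; axes as board. In the tray the tray's front wall stands too close before it for a finger; in the tester it is free on both faces, to pinch along x and push.
- tray: Grey two-bay board tray, fixed, 230 (x) x 240 (y) mm; origin: centre of its underside. Bays along x at y = +58 and -58 mm; either may hold the green board, panel at the -x end. A board rests on a foam pad 44 mm wide, x = -48 to 72 mm, top 34 mm above the table. Front wall (-x) 78 mm high, rear wall 50, side walls 19; floor 6 mm thick.
- tester: Function tester, fixed: grey base plate with a cradle and a blue console. Origin: on the table, on the cradle's centre line, under the mouth of its cheeks; x is the direction in which a board is pushed in, y left, z up. Base plate x = -126 to 220, y = -65 to 205, top 16 mm above the table. Console x = -20 to 215, y = 72 to 203, top 85 mm.
- cradle_mouth (a point): On top of the aluminium runner, 55 mm above the table, at the front of the cheeks (tester x = 0). The runner is 46 mm wide, x = -115 to 120 mm; its sides are free for x below 0. Two black cheeks, tops 69 mm above the table, stand from x = 0 to 125 mm, 63 mm apart, their mouth flared to 75 mm over the first 18 mm. Axes as tester.
- cradle_home (a point): Where board_edge lies when the board is fully home: tester x = 160 mm, 55 mm above the table; axes as tester. The yellow panel then meets the front of the cheeks, which is the hard stop; the cheeks enclose the board's long sides.
- clip (a point): Where the noses of the sprung clip's two brass leaves meet (upper and lower, 40 mm wide): tester x = 149 mm, 57 mm above the table; axes as tester. Their lips open forward to 17 mm apart at tester x = 128 mm. The entering edge parts the leaves; that takes 4 to 10 N, and they then hold it by friction without pushing it out.
- reset (a joint): Angle of the meter's reset knob and its red drag pointer, rad: 0 at the zero stop (pointer 45 degrees to the left of tester +x), growing clockwise seen from above up to 1.5; to zero it, turn it anticlockwise by its value. It stays where it is left; about 0.03 N m turns it; hard stop at 0.
- reset_grip (a point): Middle of the reset knob's black bar grip, on the knob's vertical axis (tester x = 60, y = 137.5 mm, 116.5 mm above the table). The bar is 46 mm long, 12 mm thick; its top is 13 mm above this point, its hub (38 mm across) 15 mm below, the meter's face 22 mm below. The point's x runs along the bar towards the pointer; pinch it across y.
- spare_board: Bystander: the other board, the same shape but blue with a white front panel, in the other bay of the tray.
- screwdriver: Bystander: red-handled screwdriver, 190 mm.
- wrench: Bystander: spanner, 190 mm.
- mug: Bystander: white mug, 82 mm across, 95 mm high.
- tape: Bystander: roll of yellow tape lying flat, 110 mm across, 48 mm high.
- valve: Bystander: solenoid valve, about 130 x 46 x 66 mm.
- limit_switch: Bystander: yellow position switch with a roller lever, about 125 mm long, 30 mm high.

How it is judged (in metres and radians):
On the way, in this order (a step that is already met when the one before it is completed fails the run):
1. the green board lies level on the runner in front of the clip, let go of by the fingers (x of board_edge in the frame of cradle_home between -0.2 and -0.03 m and y of board in the frame of cradle_mouth between -0.02 and 0.02 m and z of board in the frame of cradle_mouth between -0.005 and 0.005 m and angle between board's own z axis and vertical below 0.1 rad and contact force between the fingers and board below 0.1 N), for 0.2 s.
2. the fingers have the board by its yellow front panel, its edge still short of home (distance between the grasp point and board_panel below 0.05 m and contact force between the fingers and board above 1 N and x of board_edge in the frame of cradle_home below -0.02 m), for 0.1 s.
At the end, for the whole second after the job is handed in: The green board is home in the tester: its contact edge within 5 mm of full depth, 5 mm sideways and 4 mm in height, straight and level within 0.06 rad, at rest and released; the reset knob is within 0.1 rad of its zero stop (x of board_edge in the frame of cradle_home above -0.005 m and y of board_edge in the frame of cradle_home between -0.005 and 0.005 m and z of board_edge in the frame of cradle_home between -0.004 and 0.004 m and angle between the x axis of board and the x axis of tester, either way round below 0.06 rad and angle between board's own z axis and vertical below 0.06 rad and linear speed of board below 0.01 m/s and value of joint reset below 0.1 rad); the robot touches nothing.
It fails at once if the other board or a thing lying about is moved by more than 30 mm (distance of any of spare_board, screwdriver, wrench, mug, tape, valve, limit_switch from where it was at the start of the episode above 0.03 m).
It also fails if it takes over 64 s, if anything falls off the work surface, if the arm or the gripper's body presses on something with over 40 N, if the wrist force passes 120 N, or if a joint passes its speed limit or range.

ROBOT

A 6-joint arm with a two-finger parallel gripper is mounted at the origin on the work surface. World frame = base frame: x ahead of the robot, y to its left, z up, the work surface at z = 0. Lengths are in mm, angles in rad, forces in N, time in s.
With the tool pointing down it reaches from about 300 to 775 mm from the base axis. Payload 14.6 kg.
Tool frame: the origin (TCP) lies between the finger pads; the fingertips stand 19 mm ahead of it and the grasp point (between the pads) is the TCP (manip.tcp_to_tips is the distance from the TCP to the fingertips, in mm); x points along the fingers, z is the direction in which the jaws open and shut, and the axes are right-handed (so a half turn about x gives the same grasp; the last joint's range is limited). The gripper opens to 94 mm and grips with 3 to 60 N. Pads are 16 mm wide; open, the fingers measure 119 mm over their backs; the gripper's body (75 mm by 177 mm) begins 78 mm behind the grasp point.
Start: joints at [-1.274, 0.3, 1.521, -0, 1.321, -0.067], TCP at [195.698, -513.996, 224.446] pointing down, gripper open.
Joint ranges: [-3.03, 3.03], [-0.79, 2.21], [0.23, 2.52], [-1.04, 4.18], [0, 3.07], [-2.55, 2.55]. Speed limits (rad/s): [2.22, 2.22, 2.57, 3.14, 3.14, 3.14].

INTERFACE

Orientations are given as [roll, pitch, yaw] about the fixed x, y, z axes, in that order (R = Rz(yaw) Ry(pitch) Rx(roll)).
In Python, from cell import manip gives the robot as it stands.
- The arm moves only by the tool jog_arm, never from a script. Its argument "moves" is a list that holds one entry, the list of rows, each a list of 6 numbers: the shift along the world's x, y, z in mm, then the turn, a rotation vector about the world's x, y, z in degrees. In form: [[[dx, dy, dz, wx, wy, wz], ...]]. A call has 1 to 5 rows; each row shifts and turns the pose as measured when the row begins; what a row does not reach is not made up. A row lasts 1/10 s, in which the tool goes at most 50 mm and 8.59 degrees, less where a joint would pass 70% of its speed; a pose out of reach is approached as far as the arm can. A call is refused whole if a number of a shift passes 50 or a number of a turn 8.59, either way. A call with a gripper value outside its range is refused whole. "gripper" is the opening, from -1 (shut) to 1 (fully open), set as the call begins (left out, the last holds). The fingers move at their own pace and stop on an object; "squeeze" is the grip in N (left out, the last holds). Time passes only in rows, so rows that do not move let the fingers close. It gives the time, the measured TCP pose, the force and the opening at its end, in the units of the state.
- manip.read_state(): the state, without advancing time (a new reading comes with each control period).
- manip.camera(name): name is "scene" or "side" or "wrist"; returns (picture, depth): 400x640x3 uint8, blue, green, red; 400x640 float32, mm along the optical axis (not along the pixel's ray), 0 where there is no reading.
- manip.camera_params(name): a dict with "fx", "fy", "cx", "cy" (pixels), "rvec" (rotation vector, rad) and "tvec" (3), from world to camera coordinates, as OpenCV has them. Camera axes: x right, y down, z forward; pixel columns grow to the right and rows downward; lengths in mm; the calibration is good to about 2 mm. A picture is of the moment at which its call begins: read the wrist's pose just before it. camera_params takes no time and is no camera call; for the wrist camera it gives the pose at the moment of the call.
- manip.sign_off(): hands the job in, once; it reports no verdict.
The state is a dict: "clock": time; "joints": joint angles; "qd": joint speeds; "effort": joint torques, N m; "eef_pos": TCP position; "eef_rot": TCP orientation; "wrist_force": force on the tool from outside, world axes, zero at the start; "moment": the same for the moment, N m; "finger_gap": finger opening in mm.
Only numpy, scipy, OpenCV 4.12 (cv2) and the standard library are available. Lean on these libraries where they do the work, as an engineer would, in place of code of your own. Each camera call takes 0.05 s, during which the arm holds its last target. There are 200 camera calls.

## Working session

There is one attempt and no reset: what is moved stays moved. The work goes in short steps, Python scripts to look and compute and a tool call to move; the robot and the scene stay as the last step left them, time stands still between calls to the robot, and variables do not carry over. Pictures are saved under pics/ and viewed, about 8 in all and at most 12, crops included, and the job is handed in when it is done.

Besides the shell and the picture viewer there is one more tool, called after "Request:" as name(argument=value, ...) on one line, values as JSON. jog_arm: Moves the arm, as the interface text tells. Its arguments: {"type":"object","properties":{"moves":{"type":"array","items":{"type":"array","items":{"type":"array","items":{"type":"number"}}}},"gripper":{"type":"number"},"squeeze":{"type":"number"}},"required":["moves"]}

```bash
mkdir -p pics; cat > h.py <<'E'
from cell import manip
import numpy as np, cv2
def cam(n):
    p=manip.camera_params(n); i,d=manip.camera(n); return i,d,p
def pts(d,p):
    v,u=np.mgrid[:d.shape[0],:d.shape[1]]
    c=np.stack([(u-p['cx'])/p['fx']*d,(v-p['cy'])/p['fy']*d,d],-1)
    R=cv2.Rodrigues(np.array(p['rvec'],float))[0]
    return (c-np.array(p['tvec'],float).ravel())@R
E
python3 - <<'E'
from h import *
for n in['scene','side']:
    i,d,p=cam(n); cv2.imwrite(f'pics/{n}.png',i); np.savez(n,i=i,d=d,w=pts(d,p))
    print(n,-cv2.Rodrigues(np.array(p['rvec'],float))[0].T@np.array(p['tvec']).ravel())
print(manip.read_state())
E
```

```text
scene [1397.68658527 -535.38861779 1158.4649603 ]
side [ 331.81181225 -945.75502923 1265.9017696 ]
{'clock': 0.1, 'joints': array([-1.27361370e+00,  3.00426261e-01,  1.52147906e+00,  8.72957463e-06,
        1.32071993e+00, -6.65878281e-02]), 'qd': array([ 0.00095054, -0.00199587, -0.00121261, -0.00077786,  0.00030587,
        0.00092911]), 'effort': array([ 2.90969720e-04, -5.32644725e+01, -3.53281474e+01,  7.09205121e-02,
        2.35204550e-02, -4.81727341e-05]), 'eef_pos': array([ 195.63554648, -513.81032419,  223.95407655]), 'eef_rot': array([3.06681618, 1.56976369, 1.85978814]), 'wrist_force': array([0.32334578, 1.55692392, 0.36456916]), 'moment': array([-0.0181203 ,  0.02884437, -0.03258187]), 'finger_gap': 94.05866725767017}
```

View pics/scene.png

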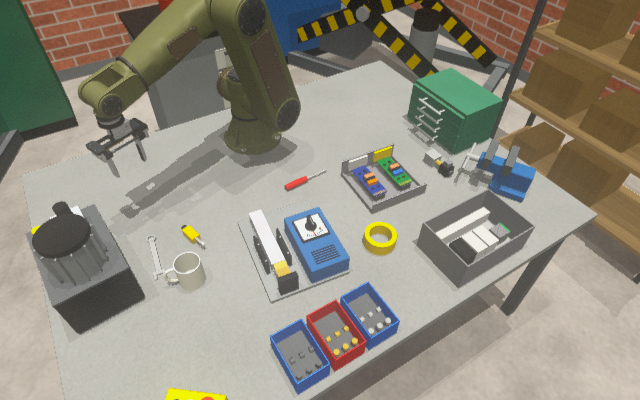

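View pics/side.png

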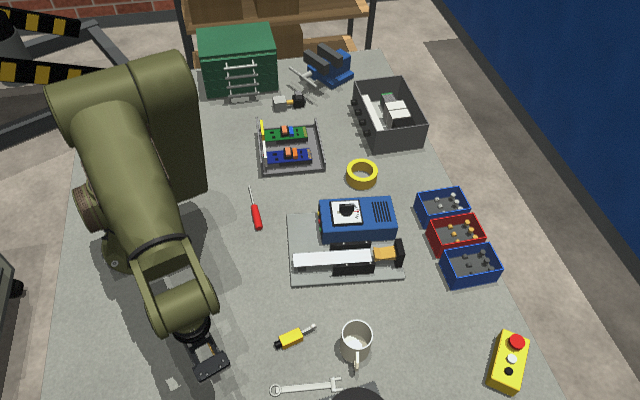

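Scene view: the tray is at (383,175), with the green board (397,168) in its far bay and the yellow panel at (383,152). The tester runner is at (268,240), the console at (316,242) and the knob at (310,225). The side view agrees: green board (290,133), runner (330,258), knob (346,210).

```bash
cat > m.py <<'E'
from h import *
def rect(P):
    r=cv2.minAreaRect(P[:,:2].astype(np.float32)); b=cv2.boxPoints(r); return np.round(r[0],1),np.round(r[1],1),np.round(r[2],2)
roi={'scene':dict(board=(340,145,430,210),test=(235,195,350,300)),'side':dict(board=(250,110,330,180),test=(280,185,412,290))}
for n in roi:
    z=np.load(n+'.npz'); i,w,d=z['i'],z['w'],z['d']; hsv=cv2.cvtColor(i,cv2.COLOR_BGR2HSV); H,S,V=cv2.split(hsv)
    def sel(k,m,z0,z1,name):
        x0,y0,x1,y1=roi[n][k]; M=np.zeros(H.shape,bool); M[y0:y1,x0:x1]=1
        M&=m&(d>0)&(w[...,2]>z0)&(w[...,2]<z1)
        P=w[M]
        if len(P)>8: print(n,name,len(P),*rect(P),'z',np.percentile(P[:,2],[5,50,95]).round(1),'med',np.median(P,0).round(1))
        else: print(n,name,len(P))
    sel('board',(H>45)&(H<80)&(S>100),25,60,'green')
    sel('board',(H>20)&(H<35)&(S>120),45,100,'panel')
    sel('board',(H>105)&(H<130)&(S>100),25,60,'spare')
    sel('board',H>=0,8,120,'trayall')
    sel('test',(S<60)&(V>150),50,60,'runner')
    sel('test',(H>95)&(H<120)&(S>120),78,92,'console')
    sel('test',(V<60),62,76,'cheeks')
    sel('test',H>=0,11,20,'base')
    sel('test',(V<70),120,135,'bar')
    sel('test',(S<60)&(V>150),88,100,'face')
    sel('test',((H<8)|(H>172))&(S>120),88,140,'redptr')
E
python3 m.py
python3 - <<'E'
import cv2
a=cv2.imread('pics/scene.png')[140:300,235:435];b=cv2.imread('pics/side.png')[110:290,245:415]
f=lambda x,s:cv2.resize(x,None,fx=s,fy=s,interpolation=cv2.INTER_CUBIC)
a=f(a,2);b=f(b,2)
import numpy as np
o=np.zeros((360,745,3),np.uint8);o[:320,:400]=a;o[:360,402:742]=b
cv2.imwrite('pics/c1.png',o)
E
```

```text
scene green 248 [525.5 356.5] [ 63.  163.6] 85.12 z [32.8 37.1 41.4] med [525.9 351.7  37.1]
scene panel 165 [465.6 310.8] [ 52.3 196.4] 27.06 z [48.2 69.1 82.5] med [444.4 359.8  69.1]
scene spare 272 [505.3 274.9] [152.4 169.5] 14.81 z [33.3 38.1 54.7] med [542.4 242.5  38.1]
scene trayall 2626 [538.2 361.4] [370.6 237.8] 85.25 z [ 9.5 37.8 77.4] med [528.4 294.8  37.8]
scene runner 761 [ 569.1 -193.8] [ 96.3 236.5] 82.89 z [51.2 54.6 58.1] med [ 576.  -220.    54.6]
scene console 1213 [677.9 -94.6] [127.5 234.4] 82.33 z [81.  84.7 88.4] med [ 712.5 -104.7   84.7]
scene cheeks 0
scene base 2223 [ 619.5 -155.5] [269.7 350.3] 82.44 z [12.  15.6 19. ] med [ 609.4 -192.5   15.6]
scene bar 0
scene face 440 [638.7 -88.3] [88.4 94.2] 81.74 z [90.6 94.3 98. ] med [645.  -96.5  94.3]
scene redptr 2
side green 325 [525.2 358.2] [ 66.6 157.4] 88.58 z [34.7 39.8 45. ] med [502.7 355.7  39.8]
side panel 52 [438.8 360.3] [80.7  9.6] 86.54 z [65.1 82.2 87.2] med [438.2 350.5  82.2]
side spare 403 [519.5 294.9] [169.8 157.7] 86.18 z [35.2 39.7 55.3] med [498.6 242.   39.7]
side trayall 2614 [543.1 341.1] [373.6 312.9] 81.9 z [ 8.8 37.  79.3] med [523.  271.4  37. ]
side runner 919 [ 565.3 -215.3] [ 50.2 234.2] 82.84 z [52.6 56.1 59.3] med [ 565.7 -216.7   56.1]
side console 1450 [676.2 -93.3] [135.5 234.9] 83.87 z [82.  86.4 90.4] med [ 702.9 -108.2   86.4]
side cheeks 398 [ 657.5 -158.3] [212.5 238.5] 2.17 z [62.8 69.3 74. ] med [ 624.7 -250.    69.3]
side base 2682 [ 639.3 -100.2] [386.3 374.5] 82.8 z [12.8 16.8 19.6] med [ 531.6 -213.8   16.8]
side bar 47 [638.6 -91.3] [12.  40.7] 75.93 z [120.5 128.1 133.7] med [634.3 -90.9 128.1]
side face 388 [640.5 -86.2] [89.7 86.7] 83.84 z [92.1 96.  99.5] med [634.3 -96.8  96. ]
side redptr 2
```

View pics/c1.png

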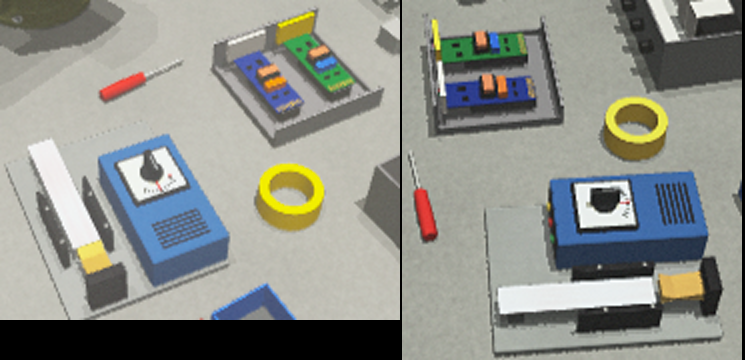

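Both views agree: the tester origin is about (563,-217) with yaw about -7.4°, the board is about (525,357) with yaw about -3°, and the bar lies at about -14° in world (reset ≈ 0.9 rad). I'll hover over the tester and look again from closer.

Request:
jog_arm(moves=[[[34,32,8,0,0,-7],[34,32,8,0,0,-7],[34,32,8,0,0,-7],[34,32,8,0,0,-7],[34,32,8,0,0,-7]]])

```text
clock: 0.6
eef_pos: [365.7, -350.3, 262.0]
eef_rot: [-2.744, 1.564, 1.696]
wrist_force: [0.4, -0.5, 0.0]
finger_gap: 94.1
```

Request:
jog_arm(moves=[[[34,32,8,0,0,0],[34,32,8,0,0,0],[34,32,8,0,0,0],[34,32,8,0,0,0],[34,32,8,0,0,0]]])

```text
clock: 1.1
eef_pos: [541.0, -181.8, 302.9]
eef_rot: [-2.568, 1.563, 1.866]
wrist_force: [0.4, -1.1, -0.4]
finger_gap: 93.9
```

Request:
jog_arm(moves=[[[34,32,0,0,0,0],[34,32,0,0,0,0],[0,0,0,0,0,0]]])

```text
clock: 1.4
eef_pos: [613.8, -110.4, 302.2]
eef_rot: [-2.531, 1.562, 1.908]
wrist_force: [0.0, -0.7, -0.1]
finger_gap: 93.8
```

```bash
cat >> h.py <<'E'
from scipy.spatial.transform import Rotation as Ro
def st():
    s=manip.read_state(); R=Ro.from_euler('xyz',s['eef_rot']).as_matrix()
    print('t',s['clock'],'tcp',s['eef_pos'].round(1),'jaw',np.degrees(np.arctan2(R[1,2],R[0,2])).round(2),'down',R[:,0].round(3),'gap',round(s['finger_gap'],1),'F',s['wrist_force'].round(1),'q',s['joints'].round(2))
E
python3 - <<'E'
from h import *
st(); i,d,p=cam('wrist'); cv2.imwrite('pics/w1.png',i); np.savez('w1',i=i,d=d,w=pts(d,p))
E
```

```text
t 1.4 tcp [ 613.8 -110.4  302.2] jaw -105.68 down [-0.003  0.008 -1.   ] gap 93.8 F [ 0.  -0.7 -0.1] q [-0.24  0.43  1.17  0.01  1.55  1.6 ]
```

View pics/w1.png

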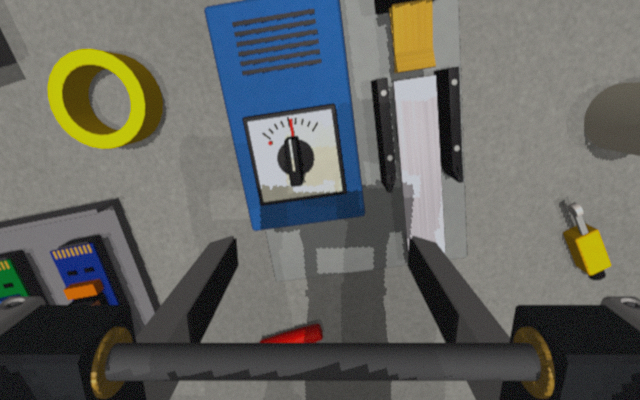

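The wrist view shows the knob at (295,158) with the red pointer up at (291,128), the console, the runner at (418,150) and the cheeks at (383,135) and (450,125). I'll measure from this view.

```bash
python3 - <<'E'
from h import *
z=np.load('w1.npz'); i,d,w=z['i'],z['d'],z['w']; H,S,V=cv2.split(cv2.cvtColor(i,cv2.COLOR_BGR2HSV))
def sel(name,m,box,z0,z1):
    M=np.zeros(H.shape,bool); x0,y0,x1,y1=box; M[y0:y1,x0:x1]=1; M&=m&(d>0)&(w[...,2]>z0)&(w[...,2]<z1)
    M=cv2.morphologyEx(M.astype(np.uint8),cv2.MORPH_OPEN,np.ones((2,2)))>0
    P=w[M]
    if len(P)<5: print(name,len(P));return
    r=cv2.minAreaRect(P[:,:2].astype(np.float32)); print(name,len(P),np.round(r[0],1),np.round(r[1],1),round(r[2],2),'z',np.percentile(P[:,2],[5,50,95]).round(1),'mean',P.mean(0).round(1))
al=H>=0
sel('console',(H>95)&(H<120)&(S>120),(200,0,370,235),78,90)
sel('face',al,(235,95,355,210),90,99)
sel('bar',al,(265,120,330,200),118,136)
sel('hub',al,(265,120,330,200),99,106)
sel('red',((H<8)|(H>172))&(S>120),(278,115,303,140),85,140)
sel('cheekL',(V<70),(365,70,402,200),64,74)
sel('cheekR',(V<70),(432,60,470,190),64,74)
sel('runner',al,(385,72,450,260),51,59)
E
```

```text
console 17369 [664.4 -94.1] [133.9 258.6] 82.81 z [82.8 84.3 85.7] mean [698.1 -96.5  86.2]
face 7001 [643.9 -88.9] [ 96.8 112. ] 82.8 z [92.2 93.9 95.4] mean [641.5 -89.8  94.8]
bar 643 [655.9 -98.1] [ 25.3 102.8] 60.87 z [111.5 128.5 130.1] mean [639.6 -88.9 127.5]
hub 551 [ 653.4 -106.6] [50.3 85.5] 25.86 z [ 94.9 100.7 102.9] mean [639.2 -90.2 102.8]
red 49 [669.8 -93.2] [15.9  3.8] 0.23 z [ 93.5  96.5 111.4] mean [669.4 -93.2  98. ]
cheekL 1107 [ 631.3 -189. ] [154.   66.3] 17.6 z [15.5 68.3 69.7] mean [ 630.2 -188.4   65.8]
cheekR 1134 [ 650.8 -241.6] [208.4 102.4] 41.62 z [66.7 68.4 69.8] mean [ 622.7 -261.6   68.2]
runner 6784 [ 570.9 -187.8] [129.8 236.5] 84.69 z [52.9 54.4 56.1] mean [ 592.6 -221.8   56.6]
```

```bash
python3 - <<'E'
from h import *
z=np.load('w1.npz'); i,d,w=z['i'],z['d'],z['w']; H,S,V=cv2.split(cv2.cvtColor(i,cv2.COLOR_BGR2HSV))
def sel(name,m,box,z0,z1):
    M=np.zeros(H.shape,bool); x0,y0,x1,y1=box; M[y0:y1,x0:x1]=1; M&=m&(d>0)&(w[...,2]>z0)&(w[...,2]<z1)
    n,l,s,_=cv2.connectedComponentsWithStats(M.astype(np.uint8)); M=l==1+np.argmax(s[1:,4])
    P=w[M][:,:2]; r=cv2.minAreaRect(P.astype(np.float32))
    e,v=np.linalg.eigh(np.cov(P.T)); v=v[:,1]*np.sign(v[0,1])
    print(name,len(P),np.round(r[0],1),np.round(r[1],1),round(r[2],2),'mean',P.mean(0).round(1),'pca',np.degrees(np.arctan2(v[1],v[0])).round(2))
al=H>=0
sel('face',al,(235,95,355,210),91,98)
sel('bar',al,(265,120,330,200),125,133)
sel('red',((H<8)|(H>172))&(S>120),(278,115,303,140),90,140)
sel('cheekL',(V<70),(365,70,402,200),64,74)
sel('cheekR',(V<70),(432,60,470,190),64,74)
sel('runner',al,(385,72,450,260),51,59)
sel('tongue?',(H>12)&(H<30)&(S>80),(385,0,445,75),40,90)
E
```

```text
face 6974 [639.7 -87.7] [95.9 96.1] 82.73 mean [642.6 -89. ] pca 78.11
bar 602 [639.8 -87.7] [12.1 45.9] 81.08 mean [640.6 -88. ] pca -8.85
red 50 [670.4 -92.5] [ 3.5 17.1] 87.19 mean [670.3 -92.4] pca -4.98
cheekL 1117 [ 629.4 -187.3] [ 11.9 124.5] 82.63 mean [ 632.5 -187.2] pca -7.5
cheekR 1153 [ 620.7 -260.7] [ 11.7 123.1] 82.98 mean [ 624.4 -260.8] pca -6.62
runner 6597 [ 575.8 -218.1] [ 46.5 214. ] 82.72 mean [ 592.  -220.2] pca -6.52
tongue? 2887 [ 722.9 -236.5] [41.3 66.3] 82.82 mean [ 724.  -235.8] pca -5.77
```

Tester origin comes to (563.0,-216.4), yaw -7.2°; the knob and the cheeks give the same result. The bar is at -8.9°, so reset ≈ 46.7°. Next I'll grip the knob and turn it.

Request:
jog_arm(moves=[[[13,11,-40,0,0,3.4],[13,11.7,-40,0,0,3.4],[0,0,-40,0,0,0],[0,0,-30,0,0,0],[0,0,0,0,0,0]]])

```text
clock: 1.95
eef_pos: [636.0, -92.6, 148.1]
eef_rot: [-2.551, 1.564, 2.007]
wrist_force: [-1.1, 0.4, -0.5]
finger_gap: 93.8
```

```bash
python3 -c "
from h import *
st()"
```

```text
t 1.95 tcp [636.  -92.6 148.1] jaw -98.84 down [-0.003  0.006 -1.   ] gap 93.8 F [-1.1  0.4 -0.5] q [-0.2   0.57  1.31  0.01  1.26  1.52]
```

Request:
jog_arm(moves=[[[3.8,4.9,-10,0,0,0],[0.5,0.5,-13,0,0,0],[0,0,0,0,0,0]]])

```text
clock: 2.25
eef_pos: [641.1, -88.7, 127.4]
eef_rot: [3.084, 1.566, 1.357]
wrist_force: [-0.2, -0.4, 0.7]
finger_gap: 94.0
```

Request:
jog_arm(moves=[[[0,0,0,0,0,0],[0,0,0,0,0,0],[0,0,0,0,0,0],[0,0,0,0,0,0],[0,0,0,0,0,0]]], gripper=-1, squeeze=12)

```text
clock: 2.75
eef_pos: [642.3, -89.2, 131.0]
eef_rot: [2.314, 1.563, 0.587]
wrist_force: [-0.4, 0.2, 1.0]
finger_gap: 57.3
```

Request:
jog_arm(moves=[[[0,0,0,0,0,0],[0,0,0,0,0,0],[0,0,0,0,0,0],[0,0,0,0,0,0],[0,0,0,0,0,0]]])

```text
clock: 3.25
eef_pos: [642.4, -89.2, 131.2]
eef_rot: [2.289, 1.563, 0.561]
wrist_force: [0.0, -0.2, 1.1]
finger_gap: 17.7
```

```bash
python3 -c "
from h import *
st()"
```

```text
t 3.25 tcp [642.4 -89.2 131.2] jaw -98.97 down [ 0.006  0.004 -1.   ] gap 17.7 F [ 0.  -0.2  1.1] q [-0.2   0.6   1.32  0.01  1.22  1.53]
```

Request:
jog_arm(moves=[[[-2,1,-4,0,0,0],[0,0,0,0,0,0],[0,0,0,0,0,0],[0,0,0,0,0,0]]])

```text
clock: 3.65
eef_pos: [641.3, -87.6, 128.3]
eef_rot: [2.135, 1.56, 0.408]
wrist_force: [1.2, -1.1, 1.4]
finger_gap: 11.5
```

Request:
jog_arm(moves=[[[0,0,0,0,0,8],[0,0,0,0,0,8],[0,0,0,0,0,8],[0,0,0,0,0,8],[0,0,0,0,0,8]]])

```text
clock: 4.15
eef_pos: [641.2, -86.7, 128.3]
eef_rot: [2.241, 1.559, 1.236]
wrist_force: [-0.8, 0.1, 1.5]
finger_gap: 12.0
```

```bash
python3 -c "
from h import *
st()"
```

```text
t 4.15 tcp [641.2 -86.7 128.3] jaw -57.61 down [ 0.004  0.012 -1.   ] gap 12.0 F [-0.8  0.1  1.5] q [-0.2   0.6   1.32  0.01  1.22  0.81]
```

Request:
jog_arm(moves=[[[0,0,0,0,0,4],[0,0,0,0,0,3],[0,0,0,0,0,2]]])

```text
clock: 4.45
eef_pos: [641.1, -86.6, 128.4]
eef_rot: [2.269, 1.558, 1.431]
wrist_force: [-0.3, -0.3, 0.2]
finger_gap: 12.7
```

```bash
python3 -c "
from h import *
st(); print(manip.read_state()['moment'])"
```

```text
t 4.45 tcp [641.1 -86.6 128.4] jaw -48.0 down [ 0.002  0.013 -1.   ] gap 12.7 F [-0.3 -0.3  0.2] q [-0.2   0.6   1.32  0.01  1.22  0.64]
[-0.28500253  0.12487912 -0.26973544]
```

It is at the stop: there is a reaction moment and the jaw has turned past the target. Release, rise, check with a picture, then head for the tray.

Request:
jog_arm(moves=[[[0,0,0,0,0,-3],[0,0,0,0,0,0],[0,0,0,0,0,0]]], gripper=0.2)

```text
clock: 4.75
eef_pos: [640.9, -86.4, 127.9]
eef_rot: [2.34, 1.558, 1.451]
wrist_force: [-0.4, -0.5, -0.4]
finger_gap: 33.1
```

Request:
jog_arm(moves=[[[0,0,40,0,0,0],[0,0,45,0,0,0],[-10,0,45,0,0,-8],[-15,0,45,0,0,-8],[0,0,0,0,0,-8]]])

```text
clock: 5.25
eef_pos: [612.9, -85.8, 307.2]
eef_rot: [2.645, 1.553, 1.332]
wrist_force: [0.5, 1.2, -0.3]
finger_gap: 56.5
```

```bash
python3 - <<'E'
from h import *
st(); i,d,p=cam('wrist'); cv2.imwrite('pics/w2.png',i); w=pts(d,p)
m=(abs(w[...,0]-639.7)<35)&(abs(w[...,1]+87.7)<35)&(d>0)
def a(M,n):
    k,l,s,_=cv2.connectedComponentsWithStats(M.astype(np.uint8)); P=w[l==1+np.argmax(s[1:,4])][:,:2]; r=cv2.minAreaRect(P.astype(np.float32)); print(n,len(P),r)
a(m&(w[...,2]>124)&(w[...,2]<134),'bar')
H,S,V=cv2.split(cv2.cvtColor(i,cv2.COLOR_BGR2HSV)); R=m&((H<8)|(H>172))&(S>120); a(R,'red')
E
```

```text
t 5.25 tcp [612.9 -85.8 307.2] jaw -75.27 down [ 0.004  0.018 -1.   ] gap 56.5 F [ 0.5  1.2 -0.3] q [-0.21  0.41  1.18  0.02  1.55  1.11]
bar 590 ((639.8136596679688, -87.7645263671875), (46.01361083984375, 12.026698112487793), 37.756282806396484)
red 49 ((663.6265258789062, -67.70632934570312), (17.25594711303711, 4.951015472412109), 37.10040283203125)
```

The knob reads exactly zero: the bar and pointer are at 37.8° in world, which is 45° to the left of tester x. On to the tray.

Request:
jog_arm(moves=[[[-14,46,0,-0.5,0,-6],[-14,46,0,-0.5,0,-6],[-14,46,0,0,0,-6],[-14,46,0,0,0,0],[-14,46,0,0,0,0]]], gripper=1)

```text
clock: 5.8
eef_pos: [539.6, 146.1, 298.4]
eef_rot: [-1.402, 1.566, -3.042]
wrist_force: [-0.1, -0.0, -0.2]
finger_gap: 92.3
```

Request:
jog_arm(moves=[[[-14,46,0,0,0,0],[-14,46,0,0,0,0],[-14,46,0,0,0,0],[-14,46,0,0,0,0],[0,0,0,0,0,0]]])

```text
clock: 6.3
eef_pos: [476.9, 341.3, 292.9]
eef_rot: [-1.253, 1.558, -2.867]
wrist_force: [0.3, -0.3, -0.9]
finger_gap: 94.1
```

```bash
python3 - <<'E'
from h import *
st(); i,d,p=cam('wrist'); cv2.imwrite('pics/w3.png',i); w=pts(d,p); np.savez('w3',i=i,d=d,w=w)
H,S,V=cv2.split(cv2.cvtColor(i,cv2.COLOR_BGR2HSV)); Z=w[...,2]; g=(abs(w[...,0]-520)<130)&(abs(w[...,1]-300)<140)
def a(M,n):
    k,l,s,_=cv2.connectedComponentsWithStats((M&g&(d>0)).astype(np.uint8)); P=w[l==1+np.argmax(s[1:,4])]; r=cv2.minAreaRect(P[:,:2].astype(np.float32)); print(n,len(P),np.round(r[0],1),np.round(r[1],1),round(r[2],2),'z',np.percentile(P[:,2],[5,50,95]).round(1))
a((H>45)&(H<85)&(S>80)&(Z>32)&(Z<46),'green')
a((Z>32)&(Z<46)&(w[...,1]>310),'boardplane')
a((Z>55)&(Z<68)&(w[...,1]>310)&(w[...,0]>470),'transformer')
a((H>20)&(H<35)&(S>120)&(Z>70),'panel')
a((Z>14)&(Z<24)&(w[...,1]>380),'sidewall')
E
```

```text
t 6.3 tcp [476.9 341.3 292.9] jaw -92.47 down [-0.013 -0.004 -1.   ] gap 94.1 F [ 0.3 -0.3 -0.9] q [0.56 0.35 1.3  0.   1.51 2.17]
green 5247 [525.6 359.7] [ 60.  160.1] 86.85 z [36.  37.3 38.8]
boardplane 6200 [525.7 359.1] [ 83.7 163.5] 86.5 z [35.9 37.4 39.3]
transformer 883 [522.1 360. ] [36.5 27.7] 87.34 z [60.1 61.6 63. ]
panel 861 [440.7 364.6] [83.2 10.6] 87.61 z [72.3 80.9 82.3]
sidewall 1000 [540.3 414.3] [ 32.3 220.6] 80.71 z [15.3 18.1 20. ]
```

View pics/w3.png

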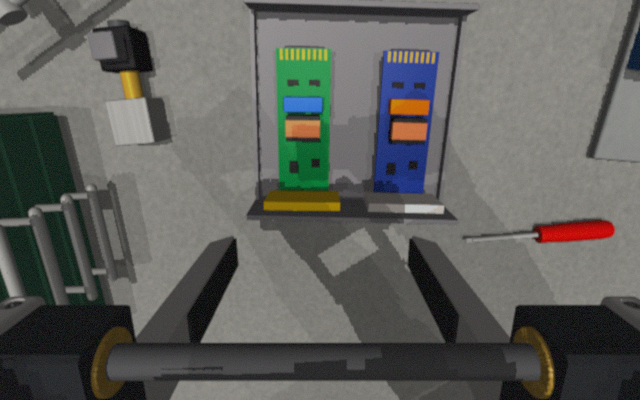

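The wrist view shows the green board from (303,50) to (303,190) in the left bay, with clear room on both long sides. Board origin is (525.6,359.7), yaw -3.15°; sizes and heights fit, and the panel agrees. Descending to the grasp.

Request:
jog_arm(moves=[[[20,9,-40,0,-0.7,-0.7],[20,10,-45,0,0,0],[0,0,-45,0,0,0],[0,0,-40,0,0,0],[0,0,0,0,0,0]]], gripper=0.7)

```text
clock: 6.85
eef_pos: [520.0, 353.5, 115.4]
eef_rot: [-0.074, 1.565, -1.691]
wrist_force: [-0.2, -0.2, 0.3]
finger_gap: 80.0
```

```bash
python3 -c "
from h import *
st()"
```

```text
t 6.85 tcp [520.  353.5 115.4] jaw -92.66 down [-0.001 -0.006 -1.   ] gap 80.0 F [-0.2 -0.2  0.3] q [ 0.54  0.58  1.39 -0.    1.18  2.16]
```

Shift by (-3.4, +6.7) at height, then go down.

Request:
jog_arm(moves=[[[-3.4,7,0,0.3,0,-0.5],[0,0,-30,0,0,0],[0,0,-20,0,0,0],[0,0,0,0,0,0]]])

```text
clock: 7.25
eef_pos: [519.9, 361.3, 72.7]
eef_rot: [2.274, 1.562, 0.648]
wrist_force: [-0.1, 0.5, -0.9]
finger_gap: 79.7
```

```bash
python3 -c "
from h import *
st()"
```

```text
t 7.25 tcp [519.9 361.3  72.7] jaw -93.16 down [ 0.007  0.005 -1.   ] gap 79.7 F [-0.1  0.5 -0.9] q [0.55 0.63 1.41 0.   1.09 2.17]
```

Request:
jog_arm(moves=[[[-3.3,-1,-15,0,0.3,0],[0,0,-16,0,0,0],[0,0,-4,0,0,0],[0,0,0,0,0,0]]])

```text
clock: 7.65
eef_pos: [518.4, 361.5, 41.1]
eef_rot: [2.51, 1.558, 0.884]
wrist_force: [-0.3, -0.7, -0.7]
finger_gap: 80.0
```

```bash
python3 -c "
from h import *
st()"
```

```text
t 7.65 tcp [518.4 361.5  41.1] jaw -93.13 down [ 0.008  0.01  -1.   ] gap 80.0 F [-0.3 -0.7 -0.7] q [0.55 0.67 1.43 0.   1.03 2.17]
```

Request:
jog_arm(moves=[[[-1.8,-1.3,0,-0.5,0.4,0],[0,0,0,0,0,0],[0,0,0,0,0,0],[0,0,0,0,0,0],[0,0,0,0,0,0]]], gripper=-1, squeeze=25)

```text
clock: 8.15
eef_pos: [516.8, 360.4, 42.2]
eef_rot: [2.128, 1.57, 0.503]
wrist_force: [0.7, -0.1, -3.0]
finger_gap: 59.7
```

Request:
jog_arm(moves=[[[0,0,0,0,0,0],[0,0,0,0,0,0]]])

```text
clock: 8.35
eef_pos: [516.8, 360.4, 42.2]
eef_rot: [2.106, 1.57, 0.481]
wrist_force: [0.4, -0.1, -1.8]
finger_gap: 59.5
```

```bash
python3 -c "
from h import *
st()"
```

```text
t 8.35 tcp [516.8 360.4  42.2] jaw -93.12 down [ 0.001  0.001 -1.   ] gap 59.5 F [ 0.4 -0.1 -1.8] q [ 0.55  0.67  1.43 -0.    1.04  2.18]
```

Request:
jog_arm(moves=[[[0,0,8,0,0,0],[0,0,20,0,0,0],[0,0,30,0,0,0],[0,0,35,0,0,0],[0,0,35,0,0,0]]])

```text
clock: 8.85
eef_pos: [513.9, 358.5, 170.3]
eef_rot: [-0.957, 1.561, -2.583]
wrist_force: [0.0, -0.6, -3.3]
finger_gap: 59.4
```

```bash
python3 - <<'E'
from h import *
st(); i,d,p=cam('scene'); i2,_,_=cam('wrist')
cv2.imwrite('pics/s2.png',np.hstack([cv2.resize(i[80:240,300:460],(480,480)),cv2.resize(i2,None,fx=.5,fy=.5)[:, :][:200].repeat(1,0) if 0 else cv2.copyMakeBorder(cv2.resize(i2,(320,200)),0,280,0,0,0)]))
E
```

```text
t 8.85 tcp [513.9 358.5 170.3] jaw -93.13 down [-0.008 -0.005 -1.   ] gap 59.4 F [ 0.  -0.6 -3.3] q [ 0.55  0.52  1.34 -0.    1.29  2.18]
```

View pics/s2.png

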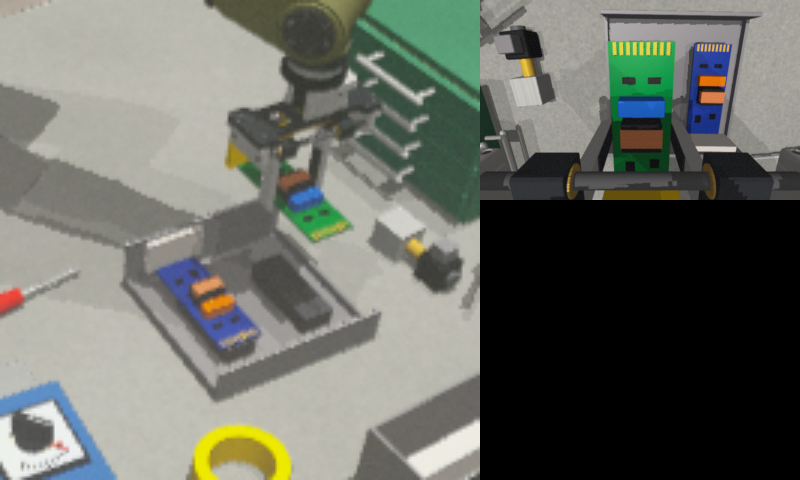

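The board is held level between the fingers and clear of the tray; the spare is untouched. Carrying it to the tester.

Request:
jog_arm(moves=[[[-2,-15,15,0.3,-0.4,-1],[-2,-30,15,0,0,-1],[-2,-42,0,0,0,-1],[-2,-42,0,0,0,-1],[-3,-42,0,0,0,0]]])

```text
clock: 9.45
eef_pos: [501.7, 186.8, 202.6]
eef_rot: [2.442, 1.565, 0.75]
wrist_force: [0.4, -0.5, -2.9]
finger_gap: 59.2
```

Request:
jog_arm(moves=[[[-3,-42,0,0,0,0],[-3,-42,0,0,0,0],[-3,-42,0,0,0,0],[-3,-42,0,0,0,0],[-3,-42,0,0,0,0]]])

```text
clock: 9.95
eef_pos: [482.7, -31.4, 199.5]
eef_rot: [-3.017, 1.567, 1.576]
wrist_force: [0.5, -0.9, -3.2]
finger_gap: 59.1
```

Request:
jog_arm(moves=[[[-3,-42,0,0,0,0],[-3,-42,0,0,0,0],[-2,-30,0,0,0,0],[0,-15,0,0,0,0],[0,0,0,0,0,0]]])

```text
clock: 10.45
eef_pos: [470.7, -169.7, 196.4]
eef_rot: [-2.26, 1.565, 2.326]
wrist_force: [-0.2, 0.1, -2.8]
finger_gap: 59.4
```

```bash
python3 -c "
from h import *
st()"
```

```text
t 10.45 tcp [ 470.7 -169.7  196.4] jaw -97.2 down [-0.004  0.005 -1.   ] gap 59.4 F [-0.2  0.1 -2.8] q [-0.42  0.22  1.69  0.    1.24  1.28]
```

Request:
jog_arm(moves=[[[5,-18,0,-0.2,-0.2,0],[4,-18,0,0,0,0],[0,0,-30,0,0,0],[0,0,-30,0,0,0],[0,0,0,0,0,0]]])

```text
clock: 10.95
eef_pos: [479.9, -205.8, 133.6]
eef_rot: [-2.321, 1.568, 2.266]
wrist_force: [0.0, -0.4, -3.2]
finger_gap: 59.6
```

```bash
python3 -c "
from h import *
st()"
```

```text
t 10.95 tcp [ 479.9 -205.8  133.6] jaw -97.16 down [-0.002  0.002 -1.   ] gap 59.6 F [ 0.  -0.4 -3.2] q [-0.48  0.34  1.7   0.    1.11  1.22]
```

Request:
jog_arm(moves=[[[0,0,-25,0,0,0],[0,0,-20,0,0,0],[0,0,-10,0,0,0],[0,0,0,0,0,0]]])

```text
clock: 11.35
eef_pos: [481.9, -205.7, 80.8]
eef_rot: [2.822, 1.569, 1.128]
wrist_force: [-0.1, -0.1, -2.1]
finger_gap: 59.5
```

```bash
cat > b.py <<'E'
from h import *
st(); i,d,p=cam('wrist'); w=pts(d,p); cv2.imwrite('pics/wb.png',i); z0=manip.read_state()['eef_pos'][2]
H,S,V=cv2.split(cv2.cvtColor(i,cv2.COLOR_BGR2HSV))
c,s=np.cos(np.radians(-7.2)),np.sin(np.radians(-7.2))
T=(w[...,:2]-[563.0,-216.4])@np.array([[c,-s],[s,c]])
def a(M,n):
    k,l,q,_=cv2.connectedComponentsWithStats((M&(d>0)).astype(np.uint8)); m=l==1+np.argmax(q[1:,4]); P=T[m]; r=cv2.minAreaRect(P.astype(np.float32)); print(n,len(P),'tester frame',np.round(r[0],1),np.round(r[1],1),round(r[2],2),'maxx',np.percentile(P[:,0],99).round(1),'z',np.percentile(w[m][:,2],[5,50,95]).round(1))
a((H>45)&(H<85)&(S>80)&(T[...,0]<150)&(abs(T[...,1])<60),'green')
a((H>12)&(H<35)&(S>80)&(T[...,0]<80)&(abs(T[...,1])<33)&(w[...,2]<100)&(w[...,2]>52),'contacts')
E
python3 b.py
```

```text
t 11.35 tcp [ 481.9 -205.7   80.8] jaw -97.07 down [ 0.001  0.001 -1.   ] gap 59.5 F [-0.1 -0.1 -2.1] q [-0.47  0.41  1.74  0.    1.    1.22]
green 19137 tester frame [-60.6   0.3] [138.8  82.7] 0.1 maxx 5.7 z [74.8 75.9 77. ]
contacts 2284 tester frame [-153.8   -0. ] [65.8  3.2] 89.56 maxx -152.6 z [77.6 83.8 89.4]
```

Square and centred: y 0.3 mm, yaw 0.1°, edge at x≈6. The underside is about 17 mm above the runner.

Request:
jog_arm(moves=[[[-1,0,-8,0,0,0],[0,0,-6,0,0,0],[0,0,0,0,0,0]]])

```text
clock: 11.7
eef_pos: [482.4, -206.3, 69.4]
eef_rot: [1.51, 1.565, -0.184]
wrist_force: [1.1, 0.1, -3.4]
finger_gap: 59.6
```

```bash
python3 b.py
```

```text
t 11.7 tcp [ 482.4 -206.3   69.4] jaw -97.05 down [ 0.005 -0.001 -1.   ] gap 59.6 F [ 1.1  0.1 -3.4] q [-0.47  0.43  1.74  0.    0.97  1.22]
green 19112 tester frame [-60.   -0.3] [138.7  78.5] 0.2 maxx 6.3 z [63.5 64.6 65.8]
contacts 2275 tester frame [-153.2    0. ] [ 3. 66.] 0.32 maxx -152.0 z [65.9 71.9 77.6]
```

Request:
jog_arm(moves=[[[0,0,-4,0,0.3,0],[0,0,-3,0,0,0],[0,0,0,0,0,0]]])

```text
clock: 12.05
eef_pos: [483.0, -206.6, 63.1]
eef_rot: [0.674, 1.569, -1.02]
wrist_force: [-0.7, 0.3, -0.9]
finger_gap: 59.1
```

```bash
python3 b.py
```

```text
t 12.05 tcp [ 483.  -206.6   63.1] jaw -97.05 down [ 0.001 -0.002 -1.   ] gap 59.1 F [-0.7  0.3 -0.9] q [-0.47  0.44  1.74 -0.    0.96  1.22]
green 19135 tester frame [-59.5  -0.6] [138.   76.5] 0.16 maxx 6.9 z [57.2 58.3 59.4]
contacts 2280 tester frame [-152.6    0. ] [66.   3.6] 89.55 maxx -151.4 z [59.9 66.  71.7]
```

It is resting on the runner, with most of the weight off the wrist. Release, dwell and rise.

Request:
jog_arm(moves=[[[0,0,0,0,0,0],[0,0,0,0,0,0],[0,0,0,0,0,0],[0,0,0,0,0,0],[0,0,0,0,0,0]]], gripper=0.7)

```text
clock: 12.6
eef_pos: [483.6, -206.9, 63.7]
eef_rot: [0.946, 1.567, -0.748]
wrist_force: [-0.3, -0.1, -0.5]
finger_gap: 80.1
```

Request:
jog_arm(moves=[[[0,0,25,0,0,0],[0,0,40,0,0,0],[0,0,45,0,0,0],[0,0,0,0,0,0]]])

```text
clock: 13.0
eef_pos: [482.5, -206.4, 176.7]
eef_rot: [0.403, 1.569, -1.291]
wrist_force: [0.3, 0.1, -0.0]
finger_gap: 80.3
```

```bash
python3 b.py
```

```text
t 13.0 tcp [ 482.5 -206.4  176.7] jaw -97.06 down [ 0.    -0.001 -1.   ] gap 80.3 F [ 0.3  0.1 -0. ] q [-0.47  0.29  1.65 -0.    1.2   1.22]
green 9705 tester frame [-71.2  -0.3] [ 70.7 161.7] 89.58 maxx 6.3 z [57.2 58.3 59.5]
contacts 2228 tester frame [-152.9   -0. ] [ 2.6 66. ] 0.24 maxx -151.8 z [60.2 80.9 98.1]
```

View pics/wb.png

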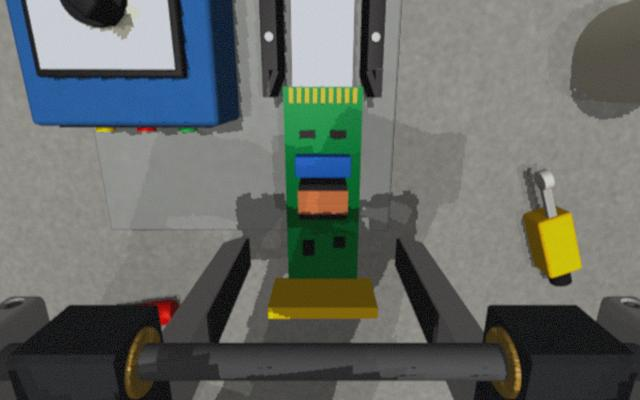

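The board lies square on the runner, released, with its contact edge (322,95) just inside the flare and the panel at (322,297). Panel centre comes to tester x≈-158. I'll turn the jaw 90° and go above the panel.

Request:
jog_arm(moves=[[[-15,2,0,0,0,8.2],[-15,2,0,0,0,8.2],[-15,2,0,0,0,8.2],[-15,2,0,0,0,8.2],[-15,2,0,0,0,8.2]]], gripper=0.15)

```text
clock: 13.55
eef_pos: [403.2, -194.6, 168.2]
eef_rot: [-2.214, 1.562, 3.116]
wrist_force: [-0.8, -0.4, 0.4]
finger_gap: 54.2
```

Request:
jog_arm(moves=[[[0,0,0,0,0,8.2],[0,0,0,0,0,8.2],[0,0,0,0,0,8.2],[0,0,0,0,0,8.2],[0,0,0,0,0,8.2]]])

```text
clock: 14.05
eef_pos: [399.4, -193.3, 162.3]
eef_rot: [-2.681, 1.555, -2.889]
wrist_force: [-0.3, -0.3, -0.7]
finger_gap: 54.5
```

Request:
jog_arm(moves=[[[0,0,0,0,0,8],[0,0,0,0,0,0]]])

```text
clock: 14.25
eef_pos: [398.6, -192.8, 160.0]
eef_rot: [-2.844, 1.553, -2.904]
wrist_force: [0.3, -0.6, -0.5]
finger_gap: 54.1
```

```bash
python3 -c "
from h import *
st()"
```

```text
t 14.25 tcp [ 398.6 -192.8  160. ] jaw -3.43 down [-0.017 -0.004 -1.   ] gap 54.1 F [ 0.3 -0.6 -0.5] q [-0.53  0.14  1.88 -0.01  1.14 -0.46]
```

Request:
jog_arm(moves=[[[7.6,-3.8,0,0.2,-1,-3.8],[0,0,-20,0,0,0],[0,0,-15,0,0,0],[0,0,0,0,0,0]]])

```text
clock: 14.65
eef_pos: [405.5, -196.1, 121.3]
eef_rot: [2.565, 1.568, 2.418]
wrist_force: [-0.4, 0.6, -0.2]
finger_gap: 54.0
```

```bash
python3 -c "
from h import *
st()"
```

```text
t 14.65 tcp [ 405.5 -196.1  121.3] jaw -8.41 down [-0.002  0.002 -1.   ] gap 54.0 F [-0.4  0.6 -0.2] q [-0.53  0.2   1.9   0.    1.04 -0.39]
```

Request:
jog_arm(moves=[[[0.7,-0.5,-15,0,0,1.2],[0,0,-14,0,0,0],[0,0,-3,0,0,0],[0,0,0,0,0,0]]])

```text
clock: 15.05
eef_pos: [406.2, -196.6, 89.1]
eef_rot: [2.585, 1.567, 2.449]
wrist_force: [-0.1, -0.9, 0.8]
finger_gap: 54.1
```

```bash
python3 -c "
from h import *
st()"
```

```text
t 15.05 tcp [ 406.2 -196.6   89.1] jaw -7.78 down [-0.003  0.002 -1.   ] gap 54.1 F [-0.1 -0.9  0.8] q [-0.53  0.26  1.93  0.    0.96 -0.4 ]
```

Request:
jog_arm(moves=[[[0,0,-2,0,0,0.6],[0,0,0,0,0,0],[0,0,0,0,0,0],[0,0,0,0,0,0],[0,0,0,0,0,0]]], gripper=-1, squeeze=20)

```text
clock: 15.55
eef_pos: [407.0, -197.0, 89.2]
eef_rot: [2.119, 1.57, 1.992]
wrist_force: [0.5, -0.8, 0.1]
finger_gap: 17.4
```

Request:
jog_arm(moves=[[[0,0,0,0,0,0],[0,0,0,0,0,0],[0,0,0,0,0,0],[0,0,0,0,0,0]]])

```text
clock: 15.95
eef_pos: [407.0, -197.0, 89.3]
eef_rot: [2.024, 1.57, 1.898]
wrist_force: [-0.9, -0.2, -0.1]
finger_gap: 10.1
```

```bash
python3 b.py
```

```text
t 15.95 tcp [ 407.  -197.    89.3] jaw -7.25 down [-0.     0.001 -1.   ] gap 10.1 F [-0.9 -0.2 -0.1] q [-0.53  0.26  1.93  0.    0.96 -0.41]
green 15866 tester frame [-52.2  -5.5] [ 71.1 196.1] 89.65 maxx 5.8 z [57.1 58.4 59.5]
contacts 121 tester frame [ 1.2 23.4] [ 4.  12.6] 89.23 maxx 7.1 z [57.9 58.7 59.6]
```

The panel is gripped: gap 10.1 mm, jaw aligned. I need about 152 mm along tester x and will go in steps, watching drift.

Request:
jog_arm(moves=[[[5,-0.6,0,0,0,0],[10,-1.3,0,0,0,0],[10,-1.3,0,0,0,0],[0,0,0,0,0,0]]])

```text
clock: 16.4
eef_pos: [434.4, -200.6, 89.3]
eef_rot: [1.973, 1.57, 1.846]
wrist_force: [3.6, -0.9, 3.2]
finger_gap: 9.8
```

```bash
cat > t.py <<'E'
from h import *
st(); q=manip.read_state()['eef_pos']-[563,-216.4,0]; a=np.radians(-7.2); c,s=np.cos(a),np.sin(a)
print('tester tcp',(q[0]*c+q[1]*s).round(1),(-q[0]*s+q[1]*c).round(1))
E
python3 t.py
```

```text
t 16.4 tcp [ 434.4 -200.6   89.3] jaw -7.27 down [-0.     0.001 -1.   ] gap 9.8 F [ 3.6 -0.9  3.2] q [-0.51  0.31  1.86  0.    0.98 -0.38]
tester tcp -129.6 -0.5
```

Request:
jog_arm(moves=[[[10,-1.1,0.2,0,0,0],[15,-1.8,0.2,0,0,0],[15,-1.8,0,0,0,0],[10,-1.2,0,0,0,0],[0,0,0,0,0,0]]])

```text
clock: 16.9
eef_pos: [487.6, -206.6, 89.3]
eef_rot: [2.284, 1.57, 2.158]
wrist_force: [2.6, -0.5, 2.8]
finger_gap: 10.0
```

```bash
python3 t.py;python3 b.py
```

```text
t 16.9 tcp [ 487.6 -206.6   89.3] jaw -7.24 down [-0.001  0.001 -1.   ] gap 10.0 F [ 2.6 -0.5  2.8] q [-0.47  0.41  1.71  0.    1.02 -0.34]
tester tcp -76.0 0.3
t 16.9 tcp [ 487.6 -206.6   89.3] jaw -7.24 down [-0.001  0.001 -1.   ] gap 10.0 F [ 2.6 -0.5  2.8] q [-0.47  0.41  1.71  0.    1.02 -0.34]
green 15572 tester frame [18.2 -3.3] [173.   74.5] 2.57 maxx 86.5 z [57.3 58.4 59.6]
contacts 34 tester frame [78.5 11.7] [2.9 3.8] 4.42 maxx 79.9 z [57.9 59.1 59.7]
```

Request:
jog_arm(moves=[[[10,-1.5,0,0,0,0],[12,-1.6,0,0,0,0],[8,-1,0,0,0,0],[0,0,0,0,0,0]]])

```text
clock: 17.35
eef_pos: [517.2, -210.7, 89.3]
eef_rot: [2.558, 1.569, 2.431]
wrist_force: [2.0, -1.1, 1.9]
finger_gap: 9.6
```

```bash
python3 t.py
```

```text
t 17.35 tcp [ 517.2 -210.7   89.3] jaw -7.28 down [-0.002  0.001 -1.   ] gap 9.6 F [ 2.  -1.1  1.9] q [-0.45  0.47  1.63  0.    1.05 -0.33]
tester tcp -46.2 -0.1
```

Request:
jog_arm(moves=[[[8,-1,0,0,-0.1,0],[8,-1,0,0,0,0],[8,-1,0,0,0,0],[0,0,0,0,0,0]]])

```text
clock: 17.75
eef_pos: [542.1, -213.9, 89.4]
eef_rot: [1.87, 1.569, 1.742]
wrist_force: [2.4, -0.9, 1.6]
finger_gap: 9.9
```

```bash
python3 t.py
```

```text
t 17.75 tcp [ 542.1 -213.9   89.4] jaw -7.29 down [-0.     0.001 -1.   ] gap 9.9 F [ 2.4 -0.9  1.6] q [-0.44  0.51  1.56  0.    1.07 -0.31]
tester tcp -21.0 -0.2
```

Request:
jog_arm(moves=[[[5,-0.6,0,0,0,0],[5,-0.6,0,0,0,0],[4,-0.5,0,0,0,0],[0,0,0,0,0,0]]])

```text
clock: 18.15
eef_pos: [555.8, -215.7, 89.5]
eef_rot: [2.658, 1.567, 2.531]
wrist_force: [1.7, -0.0, 0.8]
finger_gap: 10.0
```

```bash
python3 t.py
```

```text
t 18.15 tcp [ 555.8 -215.7   89.5] jaw -7.28 down [-0.003  0.002 -1.   ] gap 10.0 F [ 1.7 -0.   0.8] q [-0.43  0.54  1.51  0.    1.09 -0.3 ]
tester tcp -7.2 -0.2
```

Request:
jog_arm(moves=[[[2,-0.2,0,0,0,0],[2,-0.2,0,0,0,0],[2,-0.2,0,0,0,0]]])

```text
clock: 18.45
eef_pos: [558.2, -215.9, 89.3]
eef_rot: [2.954, 1.557, 2.827]
wrist_force: [-24.2, 3.3, 15.9]
finger_gap: 10.4
```

```bash
python3 t.py; python3 - <<'E'
from h import *
i,d,p=cam('side'); j,_,_=cam('wrist')
cv2.imwrite('pics/s3.png',np.hstack([cv2.resize(i[190:290,280:410],(520,400),interpolation=cv2.INTER_CUBIC),cv2.copyMakeBorder(cv2.resize(j,(280,175)),0,225,0,0,0)]))
E
```

```text
t 18.45 tcp [ 558.2 -215.9   89.3] jaw -7.28 down [-0.013  0.004 -1.   ] gap 10.4 F [-24.2   3.3  15.9] q [-0.43  0.55  1.5  -0.    1.11 -0.3 ]
tester tcp -4.8 -0.1
```

View pics/s3.png

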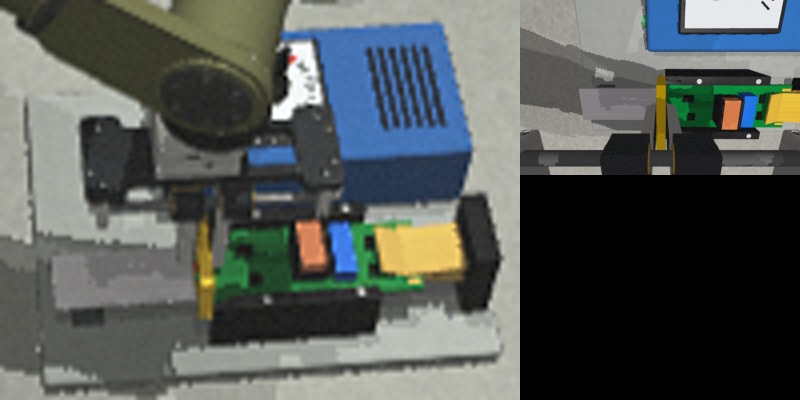

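It is hard against the stop (24 N), with the panel at the cheeks and the edge under the clip leaves. Relax, release and rise.

Request:
jog_arm(moves=[[[-0.3,0,0,0,-0.6,0],[0,0,0,0,0,0]]])

```text
clock: 18.75
eef_pos: [557.7, -215.9, 89.4]
eef_rot: [2.161, 1.566, 2.034]
wrist_force: [-0.9, -0.7, 0.2]
finger_gap: 9.6
```

Request:
jog_arm(moves=[[[0,0,0,0,0,0],[0,0,0,0,0,0],[0,0,0,0,0,0],[0,0,0,0,0,0]]], gripper=0.0)

```text
clock: 19.15
eef_pos: [558.1, -215.8, 89.1]
eef_rot: [2.144, 1.566, 2.017]
wrist_force: [0.6, -0.2, 0.1]
finger_gap: 38.6
```

Request:
jog_arm(moves=[[[0,0,20,0,0,0],[0,0,45,0,0,0],[0,0,45,0,0,0],[-30,0,40,0,0,0],[0,0,0,0,0,0]]])

```text
clock: 19.65
eef_pos: [526.5, -214.9, 242.0]
eef_rot: [2.47, 1.563, 2.343]
wrist_force: [0.1, -0.9, -0.2]
finger_gap: 46.8
```

```bash
python3 t.py; python3 - <<'E'
from h import *
i,d,p=cam('wrist'); cv2.imwrite('pics/w9.png',i); w=pts(d,p)
j,dd,pp=cam('side'); w2=pts(dd,pp)
c,s=np.cos(np.radians(-7.2)),np.sin(np.radians(-7.2))
for n,i,d,w in(('wrist',i,d,w),('side',j,dd,w2)):
    H,S,V=cv2.split(cv2.cvtColor(i,cv2.COLOR_BGR2HSV)); T=(w[...,:2]-[563.0,-216.4])@np.array([[c,-s],[s,c]])
    for nm,M in(('green',(H>45)&(H<85)&(S>80)&(abs(T[...,1])<40)&(T[...,0]<180)&(w[...,2]<70)),('panel',(H>15)&(H<35)&(S>100)&(abs(T[...,1])<50)&(abs(T[...,0])<40)&(w[...,2]>85))):
        m=M&(d>0)&(T[...,0]>-120); P=T[m]
        if len(P)<5: print(n,nm,len(P)); continue
        r=cv2.minAreaRect(P.astype(np.float32)); print(n,nm,len(P),np.round(r[0],1),np.round(r[1],1),round(r[2],2),'x',np.percentile(P[:,0],[1,99]).round(1),'z',np.percentile(w[m][:,2],[5,50,95]).round(1))
E
```

```text
t 19.65 tcp [ 526.5 -214.9  242. ] jaw -7.25 down [-0.006  0.006 -1.   ] gap 46.8 F [ 0.1 -0.9 -0.2] q [-0.45  0.33  1.44  0.    1.38 -0.33]
tester tcp -36.4 -3.1
wrist green 5705 [82.8 -1.6] [155.7  67.8] 0.54 x [  6.  152.6] z [56.9 58.5 60.3]
wrist panel 2078 [-4.6 -0.1] [82.9 21.6] 82.53 x [-11.9  -0.5] z [ 97.3 103.1 340.5]
side green 476 [81.2 -0.2] [ 67.3 156.1] 88.17 x [  5.5 153.8] z [56.5 60.4 65. ]
side panel 133 [-3.6 -1.8] [86.9 21.3] 84.27 x [-11.7   8.1] z [ 88.8 104.5 352.3]
```

View pics/w9.png

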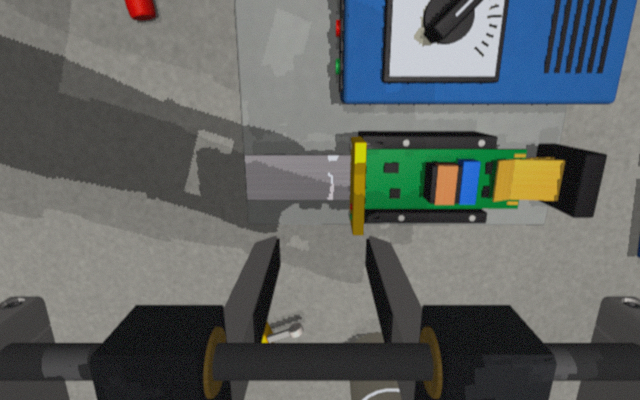

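The board is seated with its panel against the cheek fronts at (358,185). The contact edge is inside the clip, the knob is at its zero stop and the gripper is clear. Handing in.

```bash
python3 -c "
from cell import manip
print(manip.sign_off())"
```

```text
the job is handed in; nothing more can be done
None
```

The job is done and handed in at about 20 s on the robot clock, well under the 64 s limit.

**Reset knob:** I turned it about 47° anticlockwise to its stop. A picture afterwards put the bar and red pointer at 37.8° in world, exactly 45° to the left of tester +x, so it reads zero.

**Board:** I lifted it out of the tray by its long sides and laid it on the runner, where it lay square and level with its edge at about tester x = 7 mm, and let go. Then I took it by the yellow panel and pushed it home. The stop was firm at 24 N, with the panel centre at tester x = -4.8 mm against -5 mm expected.

**Last checks:** With the gripper open and clear, the panel's rear face was at about -0.5 mm from the cheek fronts and its top at 103 mm. The board's top was at 58.5 mm against 59 expected.

Two things did not fully agree or were not measured:
- **Clip force:** the 4–10 N to part the clip leaves never showed in the force readings between steps. The depth is confirmed by the hard stop and the pictures instead.
- **Sideways position:** it was less certain. The green-area centre read -1.6 mm in the wrist view and -0.2 mm in the side view, but the cheeks limit it to about 1.5 mm.

The other board and the loose items were not touched on purpose, but I did not measure their positions again.

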